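# Gauge the hubs and tally the good ones

### The arm

A 6-joint arm with a two-finger parallel gripper is mounted at the origin on a cart in front of the work surface, level with it; the furniture and walls round the work are solid. World frame = base frame: x ahead of the robot, y to its left, z up, the work surface at z = 0. Lengths are in m, angles in rad, forces in N, time in s.
With the tool pointing down it reaches from about 0.4 to 0.825 m from the base axis. Payload 7 kg.
Tool frame: the origin (TCP) lies on the centre line of the jaws, within the pads' length; the fingertips stand tip_reach ahead of it and the grasp point (between the pads) is the TCP (tip_reach is the distance from the TCP to the fingertips, in m); z points along the fingers, y is the line along which they close (so a half turn about z gives the same grasp; the last joint's range is limited). The gripper opens to 88 mm and grips with 3 to 60 N. Pads are 19 mm wide; open, the fingers measure 130 mm over their backs; the gripper's body (78 mm by 193 mm) begins 47 mm behind the grasp point.
Start: joints at [-1.058, 0.359, 0.012, 0, -1.224, -0.288], TCP at [0.15, -0.658, 0.246] pointing down, gripper open.
Joint ranges: [-3.07, 3.07], [-1.43, 2.12], [-1.02, 1.25], [-3.03, 1.67], [-3.05, -0], [-3.03, 3.03]. Speed limits (rad/s): [2.39, 2.39, 3.01, 3.14, 3.14, 3.14].

### API

Orientations are given as [roll, pitch, yaw] about the fixed x, y, z axes, in that order (R = Rz(yaw) Ry(pitch) Rx(roll)).
In Python, from station import get_state, grab_frame, calibration, job_done, find_in, mark_of, tip_reach gives the robot as it stands.
- The arm moves only by the shell command python3 -m handwheel 'ROWS' [OPENING] [FORCE]. ROWS is JSON, a list of rows, each an object with "delta_pos": the shift along the world's x, y, z in units of 30 mm (1.0 is 30 mm), a list of three; "dr": the turn, a rotation vector about the world's x, y, z in degrees, a list of three. In form: [{"delta_pos": [tx, ty, tz], "dr": [rx, ry, rz]}, ...]. A call has 1 to 10 rows; each row shifts and turns the commanded pose from where the row before left it; what a row does not reach is not made up. A row lasts 1/10 s, in which the tool goes at most 50 mm and 8.59 degrees, less where a joint would pass 70% of its speed; a pose out of reach is approached as far as the arm can. A call is refused whole if a number of a shift passes 1 or a number of a turn 8.59, either way. A call with a gripper value outside its range is refused whole. OPENING is the closure, from -1 (fully open) to 1 (shut), set as the call begins (- or left out, the last holds). The fingers move at their own pace and stop on an object; FORCE is the grip in N (left out, the last holds). Time passes only in rows, so rows that do not move let the fingers close. It gives the time, the measured TCP pose, the force, the opening and the grip force at its end, in the units of the state.
- get_state(): the state, without advancing time (a new reading comes with each control period).
- grab_frame(name): name is "scene" or "top" or "wrist"; returns the picture (400x640x3 uint8, red, green, blue); there is no depth.
- calibration(name): a dict with "fx", "fy", "cx", "cy" (pixels), "extrinsics" (4x4, takes a point from world to camera coordinates). Camera axes: x right, y down, z forward; pixel columns grow to the right and rows downward; lengths in m; the calibration is good to about 2 mm. A picture is of the moment at which its call begins: read the wrist's pose just before it. calibration takes no time and is no camera call; for the wrist camera it gives the pose at the moment of the call.
- job_done(): hands the job in; it is judged then, once.
Trained networks look in the newest picture that a camera, given by its name, has taken for a name from the list of things; names that differ only in an ending like _2 or _b are one class to them, and where a whole thing is asked for, a point or a joint stands for the part that bears it (a point fixed in the world has none). Each returns a list of dicts, best first, with "conf" (0 to 1); they miss things now and then, are a little off and sometimes report something else, mostly with a low value. They report only what shows in the picture. A call takes as long as a camera call.
- find_in(camera, query): "location" ([column, row] in pixels, amid what is visible of it).
- mark_of(camera, query): "location" ([column, row] in pixels: a listed point, or the origin of a listed thing).
The state is a dict: "t": time; "q": joint angles; "qd": joint speeds; "joint_efforts": joint torques, N m; "eef_pos": TCP position; "ee_rot": TCP orientation; "force": force on the tool from outside, world axes, zero at the start; "moment": the same for the moment, N m; "width": finger opening in m; "gripper_force": force on a finger pad.
Only numpy, scipy, OpenCV 4.12 (cv2) and the standard library are available. Lean on these libraries where they do the work, as an engineer would, in place of code of your own. Each camera call takes 0.05 s, during which the arm holds its last target. There are 200 camera calls.

### The job

Work along the plywood rack from right to left, as the robot sees it, and try the pin gauge in each of its four brass hubs: a hub passes if the pin goes in until the gauge's flange sits on the hub. When all four have been tried, click the tally counter on from the zero it shows by one full stroke of its lever for every hub that passed, letting the lever spring right back each time. Finish with the gauge standing upright in its wooden block and the hubs where they were; leave the two hubs outside the rack and the other things on the bench alone.

Things in the scene. Friction and masses are not known exactly. Their poses are not given: they have to be found in the camera images.
- rack: plywood rack fixed to the bench, 80 x 290 x 12 mm, with four holes 54 mm wide in a row along its y axis, at y = -105, -35, +35 and +105 mm; a hub stands on the bench in each. Origin: centre of its underside
- rack_hole0 (a point): centre of the rack hole at y = -105 mm in the rack's frame (the first from the right), at the rack's top face, 12 mm above the bench
- rack_hole1 (a point): centre of the rack hole at y = -35 mm in the rack's frame (the second from the right), at the rack's top face, 12 mm above the bench
- rack_hole2 (a point): centre of the rack hole at y = 35 mm in the rack's frame (the third from the right), at the rack's top face, 12 mm above the bench
- rack_hole3 (a point): centre of the rack hole at y = 105 mm in the rack's frame (the last from the right), at the rack's top face, 12 mm above the bench
- hub_1_top (a point): turned brass hub, upright cylinder 50 mm across and 32 mm high with a 17 mm bore in the middle of its top; some hubs are bored through at 17 mm, others narrow to 9 mm from 8 mm below the top. Any hub may stand in the rack or apart from it. This point is the centre of its top face, 32 mm above the bench
- hub_2_top (a point): turned brass hub, upright cylinder 50 mm across and 32 mm high with a 17 mm bore in the middle of its top; some hubs are bored through at 17 mm, others narrow to 9 mm from 8 mm below the top. Any hub may stand in the rack or apart from it. This point is the centre of its top face, 32 mm above the bench
- hub_3_top (a point): turned brass hub, upright cylinder 50 mm across and 32 mm high with a 17 mm bore in the middle of its top; some hubs are bored through at 17 mm, others narrow to 9 mm from 8 mm below the top. Any hub may stand in the rack or apart from it. This point is the centre of its top face, 32 mm above the bench
- hub_4_top (a point): turned brass hub, upright cylinder 50 mm across and 32 mm high with a 17 mm bore in the middle of its top; some hubs are bored through at 17 mm, others narrow to 9 mm from 8 mm below the top. Any hub may stand in the rack or apart from it. This point is the centre of its top face, 32 mm above the bench
- hub_5_top (a point): turned brass hub, upright cylinder 50 mm across and 32 mm high with a 17 mm bore in the middle of its top; some hubs are bored through at 17 mm, others narrow to 9 mm from 8 mm below the top. Any hub may stand in the rack or apart from it. This point is the centre of its top face, 32 mm above the bench
- hub_6_top (a point): turned brass hub, upright cylinder 50 mm across and 32 mm high with a 17 mm bore in the middle of its top; some hubs are bored through at 17 mm, others narrow to 9 mm from 8 mm below the top. Any hub may stand in the rack or apart from it. This point is the centre of its top face, 32 mm above the bench
- gauge_grip (a point): pin gauge, in its block at the start: blue round handle 20 mm across and 60 mm long, below it a steel flange 28 mm across and 5 mm thick, below that a steel pin 13 mm across and 26 mm long. This point is the centre of the handle, 61 mm above the pin's tip and 35 mm above the flange's underside. z points from tip to handle (up)
- gauge_tip (a point): centre of the lower end of the gauge's pin; 6 mm above the bench when the gauge is home in its block or fully in a hub
- gauge_block: dark wooden block fixed to the bench, 64 x 64 x 32 mm, with an 18 mm hole through its middle in which the gauge stands upright, its flange on the block's top. Origin: centre of its underside
- counter: tally counter fixed to the bench: round grey base 128 mm across, a black dial 92 mm across (top 38 mm above the bench) with a red pointer, sixteen dots round it on the base, one yellow for zero. A lever with an upright red knob stands out on its +y side. Origin: centre of its underside, on the axis of dial and lever. The lever is pushed along the counter's -x direction
- knob (a point): middle of the round upright red knob at the end of the counter's lever, 92 mm from the counter's axis; knob 16 mm across, from 21 to 57 mm above the bench, this point 39 mm above it. At rest the knob lies at about (+24, +89) mm in the counter's frame; a full stroke takes it on an arc to about (-24, +89) mm
- tally_lever (a joint): angle of the counter's lever: 0 at rest, 0.52 rad at its stop. A spring returns it when let go; it takes 2 to 5 N at the knob, then the stop is hard. A full stroke to the stop clicks the dial on by one dot; a partial one does not
- tally_dial (a joint): angle of the dial and its pointer: about 0 at the start (within 0.06 rad of the yellow dot), growing by 0.393 rad (one dot) a stroke; it may settle back by up to 0.06 rad as the lever returns, but does not turn back further
- tape (a point): bystander: roll of cream masking tape lying flat, 104 mm across, 24 mm high; centre
- dropper (a point): bystander: small white dropper bottle, 37 mm across, 120 mm high; centre of its foot
- motor (a point): bystander: black square clock movement, 56 x 56 x 33 mm; centre of its foot

How it is judged:
On the way, in this order (a step that is already met when the one before it is completed fails the run):
1. the gauge's pin has been tried in the first hub from the right: it has entered the bore by 5 mm or more (horizontal distance between gauge_tip and rack_hole0 below 0.009 m and height (world z) of gauge_tip below 0.0275 m), for 0.03 s.
2. the gauge's pin has been tried in the second hub from the right: it has entered the bore by 5 mm or more (horizontal distance between gauge_tip and rack_hole1 below 0.009 m and height (world z) of gauge_tip below 0.0275 m), for 0.03 s.
3. the gauge's pin has been tried in the third hub from the right: it has entered the bore by 5 mm or more (horizontal distance between gauge_tip and rack_hole2 below 0.009 m and height (world z) of gauge_tip below 0.0275 m), for 0.03 s.
4. the gauge's pin has been tried in the last hub from the right: it has entered the bore by 5 mm or more (horizontal distance between gauge_tip and rack_hole3 below 0.009 m and height (world z) of gauge_tip below 0.0275 m), for 0.03 s.
5. after that, the counter has been clicked on (value of joint tally_dial above 0.19635 rad), for 0.05 s.
At the end, for the whole second after the job is handed in: Dial one dot (0.393 rad, +-0.15) past zero per hub in the rack that the gauge fully enters, no more or fewer; lever at rest (< 0.06 rad); gauge upright in its block (tip within 6 mm of the hole axis, below 12 mm, tilt < 0.12 rad) and still; every hub within 15 mm of its start (((horizontal distance between each of hub_5_top, hub_6_top and rack below 0.15 m and value of joint tally_dial between 0.6354 and 0.9354 rad) or (horizontal distance between hub_5_top and rack below 0.15 m and horizontal distance between hub_6_top and rack above 0.15 m and value of joint tally_dial between 1.0281 and 1.3281 rad) or (horizontal distance between hub_5_top and rack above 0.15 m and horizontal distance between hub_6_top and rack below 0.15 m and value of joint tally_dial between 1.0281 and 1.3281 rad) or (horizontal distance between each of hub_5_top, hub_6_top and rack above 0.15 m and value of joint tally_dial between 1.4208 and 1.7208 rad)) and value of joint tally_lever below 0.06 rad and horizontal distance between gauge_tip and gauge_block below 0.006 m and height (world z) of gauge_tip below 0.012 m and angle between gauge_grip's own z axis and vertical below 0.12 rad and linear speed of gauge below 0.02 m/s and distance of each of hub_1_top, hub_2_top, hub_3_top, hub_4_top, hub_5_top, hub_6_top from where it was at the start of the episode below 0.015 m); the robot touches nothing.
It fails at once if the counter is clicked past the number of hubs in the rack that pass ((horizontal distance between each of hub_5_top, hub_6_top and rack below 0.15 m and value of joint tally_dial above 0.98175 rad) or (horizontal distance between hub_5_top and rack below 0.15 m and horizontal distance between hub_6_top and rack above 0.15 m and value of joint tally_dial above 1.37445 rad) or (horizontal distance between hub_5_top and rack above 0.15 m and horizontal distance between hub_6_top and rack below 0.15 m and value of joint tally_dial above 1.37445 rad) or (horizontal distance between each of hub_5_top, hub_6_top and rack above 0.15 m and value of joint tally_dial above 1.76715 rad)).
It fails at once if the tape roll, the dropper bottle or the clock movement is moved by more than 30 mm (distance of any of tape, dropper, motor from where it was at the start of the episode above 0.03 m).
It also fails if it takes over 72 s, if anything falls off the work surface, if the arm or the gripper's body presses on something with over 40 N, if the wrist force passes 120 N, or if a joint passes its speed limit or range.

## Working session

There is one attempt and no reset: what is moved stays moved. The work goes in short steps, Python scripts to look and compute and a shell command to move; the robot and the scene stay as the last step left them, time stands still between calls to the robot, and variables do not carry over. Pictures are saved under pics/ and viewed, at most 12 in all, crops included, and the job is handed in when it is done.

```bash
mkdir -p pics; cat > h.py <<'E'
import numpy as np, cv2, json
from station import *
def ray(c,uv,z):
    k=calibration(c);E=np.array(k["extrinsics"]);R=E[:3,:3];t=E[:3,3]
    d=R.T@np.array([(uv[0]-k["cx"])/k["fx"],(uv[1]-k["cy"])/k["fy"],1]);o=-R.T@t
    return np.round((o+d*(z-o[2])/d[2])[:3],4)
def save(c,n):
    f=grab_frame(c);cv2.imwrite(f"pics/{n}.png",f[:,:,::-1]);return f
def marks(c,q,z,n=1):
    for m in mark_of(c,q)[:n]: print(c,q,round(m["conf"],2),np.round(m["location"],1),ray(c,m["location"],z))
E
python3 - <<'E'
from h import *
s=get_state();print(s["t"],s["eef_pos"],s["ee_rot"],s["width"],tip_reach if not callable(tip_reach) else tip_reach())
for c in ("top","scene"):
    save(c,c+"0")
    for q,z,n in [("hub_1_top",.032,7),("gauge_grip",.067,2),("gauge_block",0,1),("counter",0,1),("knob",.039,2),("rack",0,1),("tape",.012,1),("dropper",0,1),("motor",0,1)]: marks(c,q,z,n)
print(get_state()["t"])
E
```

```text
0.0 [ 0.150327   -0.65756983  0.24462533] [ 3.13994247e+00 -1.72931086e-04 -2.91693131e+00] 0.08741072992744736 0.019
top hub_1_top 0.48 [366.8 169.2] [ 0.7447 -0.1875  0.032 ]
top hub_1_top 0.26 [209.1 184.9] [0.6771 0.3357 0.032 ]
top gauge_grip 0.46 [299.7 188. ] [0.6702 0.0325 0.067 ]
top gauge_block 0.77 [299.6 189.7] [0.6737 0.0367 0.    ]
top counter 0.96 [395.3 252.2] [ 0.4711 -0.2912  0.    ]
top knob 0.39 [369.  246.7] [ 0.4875 -0.1977  0.039 ]
top rack 0.59 [269.8 252.1] [0.4602 0.1294 0.    ]
top tape 0.88 [259.9 167.5] [0.7443 0.1732 0.012 ]
top dropper 0.5 [320.5 161.8] [ 0.7723 -0.0318  0.    ]
scene hub_1_top 0.73 [304.6 183. ] [ 0.7481 -0.1958  0.032 ]
scene hub_1_top 0.19 [311.1 261.5] [0.4687 0.1621 0.032 ]
scene gauge_grip 0.75 [278.7 206. ] [0.668  0.0344 0.067 ]
scene gauge_grip 0.67 [267.  207.6] [0.6873 0.0607 0.067 ]
scene gauge_block 0.71 [279.2 225. ] [0.6769 0.0229 0.    ]
scene counter 0.78 [394.5 208.9] [ 0.4615 -0.2614  0.    ]
scene knob 0.7 [378.4 201.2] [ 0.4897 -0.2067  0.039 ]
scene rack 0.74 [316.5 264.2] [0.4792 0.1238 0.    ]
scene tape 0.97 [218.4 237.2] [0.7499 0.1866 0.012 ]
scene dropper 0.91 [268.7 205.9] [ 0.7771 -0.0515  0.    ]
scene motor 0.69 [382.6 181.1] [ 0.5885 -0.4248  0.    ]
1.0
```

```bash
python3 - <<'E'
import cv2
a=cv2.imread("pics/top0.png")
cv2.imwrite("pics/top0c.png",cv2.resize(a[130:330,170:470],(800,533),interpolation=cv2.INTER_CUBIC))
E
```

```text
(no output)
```

View pics/top0c.png

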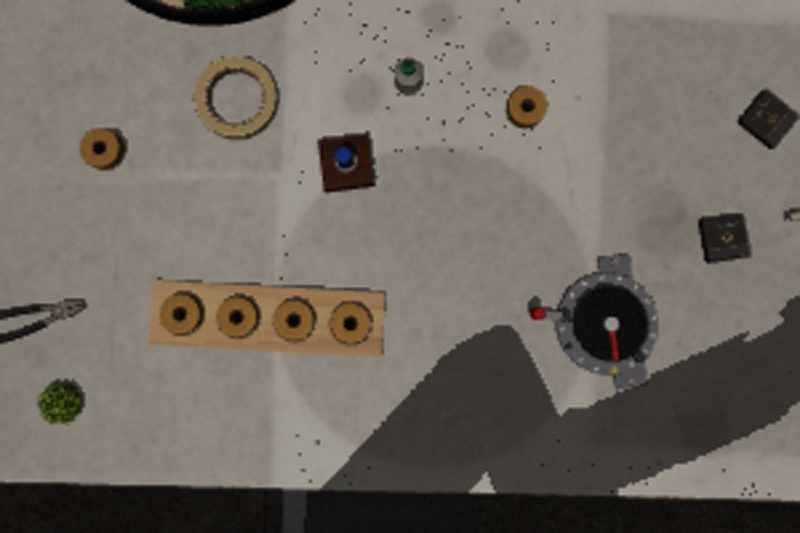

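View pics/scene0.png

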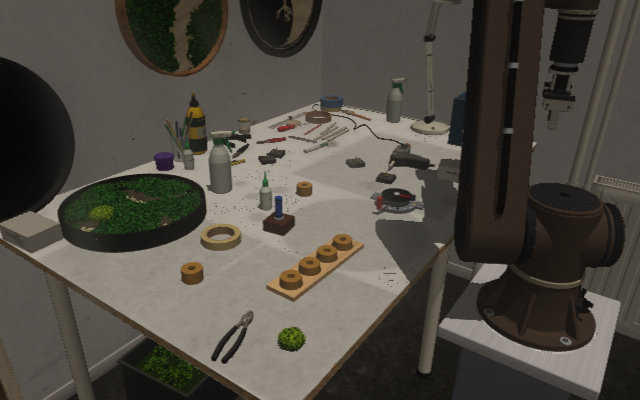

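The top crop shows the four rack hubs at about (181..350, 313..323), the gauge at (346,160), the counter dial at (612,325) with its knob at (538,313), and loose hubs at (102,148) and (527,106). The scene view shows the same layout: dropper just behind the gauge block, tape to its left.

```bash
python3 - <<'E'
from h import *
P=lambda x,y:(170+x/2.6667,130+y/2.6667)
for n,x,y,z in [("h0",350,323,.032),("h1",294,320,.032),("h2",237,317,.032),("h3",181,313,.032),("c",152,280,.012),("c",385,291,.012),("c",383,355,.012),("c",149,342,.012),("dial",612,325,.038),("knob",538,313,.057),("gauge",345,155,.097),("dropper",408,66,.12),("yellow",614,370,.02)]: print(n,ray("top",P(x,y),z))
print(np.round(calibration("wrist")["extrinsics"],3), calibration("wrist")["fx"])
E
python3 -m handwheel '[{"delta_pos":[0.6,0.9,0.1],"dr":[0,0,-2]},{"delta_pos":[0.6,0.9,0.1],"dr":[0,0,-2]},{"delta_pos":[0.7,1,0.1],"dr":[0,0,-2]},{"delta_pos":[0.7,1,0.1],"dr":[0,0,-2]},{"delta_pos":[0.7,1,0.1],"dr":[0,0,-2]},{"delta_pos":[0.7,1,0.1],"dr":[0,0,-2]},{"delta_pos":[0.7,1,0.1],"dr":[0,0,-1]},{"delta_pos":[0.7,1,0.1],"dr":[0,0,0]},{"delta_pos":[0.7,1,0.1],"dr":[0,0,0]},{"delta_pos":[0.7,1,0.1],"dr":[0,0,0]}]'
python3 - <<'E'
from h import *
save("wrist","w1");print(get_state()["t"])
E
```

```text
h0 [0.4671 0.0227 0.032 ]
h1 [0.4689 0.0914 0.032 ]
h2 [0.4707 0.1613 0.032 ]
h3 [0.4737 0.23   0.032 ]
c [0.5133 0.2726 0.012 ]
c [ 0.5074 -0.0187  0.012 ]
c [ 0.4283 -0.0185  0.012 ]
c [0.4366 0.2722 0.012 ]
dial [ 0.4734 -0.2975  0.038 ]
knob [ 0.4857 -0.2043  0.057 ]
gauge [0.6655 0.0318 0.097 ]
dropper [ 0.7694 -0.0398  0.12  ]
yellow [ 0.418 -0.304  0.02 ]
[[-0.224  0.975 -0.     0.675]
 [ 0.939  0.215  0.269 -0.033]
 [ 0.262  0.06  -0.963  0.39 ]
 [ 0.     0.     0.     1.   ]] 324.4837960905514
t: 2.0
eef_pos: [0.3551, -0.3627, 0.276]
ee_rot: [-3.141, 0.001, 3.139]
force: [0.7, -1.0, -0.0]
width: 0.0879
gripper_force: 0.0
2.05
```

View pics/w1.png

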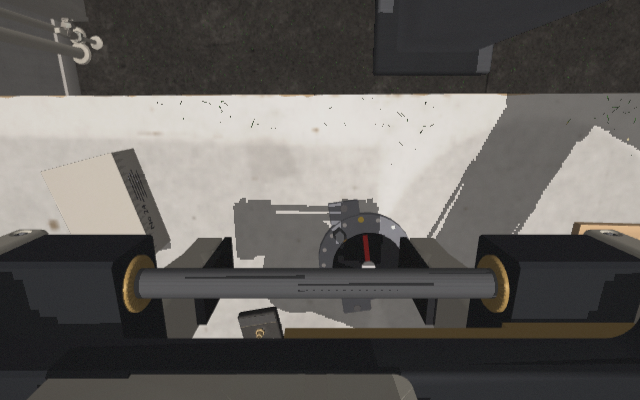

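The wrist view has image right = +y and image down = +x, with the counter at (368,265). Points beneath the TCP fall near row 165.

```bash

python3 -m handwheel '[{"delta_pos":[0.25,1,0.1],"dr":[0,0,0]},{"delta_pos":[0.25,1,0.1],"dr":[0,0,0]},{"delta_pos":[0.25,1,0.1],"dr":[0,0,0]},{"delta_pos":[0.25,1,0.1],"dr":[0,0,0]},{"delta_pos":[0.25,1,0.1],"dr":[0,0,0]},{"delta_pos":[0.25,1,0.1],"dr":[0,0,0]},{"delta_pos":[0.25,1,0.1],"dr":[0,0,0]},{"delta_pos":[0.25,1,0.1],"dr":[0,0,0]}]'
python3 -m handwheel '[{"delta_pos":[0.25,1,0],"dr":[0,0,0]},{"delta_pos":[0.25,1,0],"dr":[0,0,0]},{"delta_pos":[0.25,1,0],"dr":[0,0,0]},{"delta_pos":[0.25,1,0],"dr":[0,0,0]},{"delta_pos":[0.25,1,0],"dr":[0,0,0]},{"delta_pos":[0.25,1,0],"dr":[0,0,0]},{"delta_pos":[0.25,1,0],"dr":[0,0,0]},{"delta_pos":[0.25,0.3,0],"dr":[0,0,0]},{"delta_pos":[0,0,0],"dr":[0,0,0]},{"delta_pos":[0,0,0],"dr":[0,0,0]}]'
python3 - <<'E'
from h import *
save("wrist","w2");print(get_state()["t"]);marks("wrist","hub_1_top",.032,7);marks("wrist","rack",0,1)
for i in range(4): marks("wrist",f"rack_hole{i}",.012)
E
python3 -m handwheel '[{"delta_pos":[0.6,-0.4,-0.2],"dr":[0,0,0]},{"delta_pos":[0.8,-0.4,-0.2],"dr":[0,0,0]},{"delta_pos":[0.8,-0.4,-0.2],"dr":[0,0,0]},{"delta_pos":[0.8,-0.4,-0.2],"dr":[0,0,0]},{"delta_pos":[0.8,-0.4,-0.2],"dr":[0,0,0]},{"delta_pos":[0.8,-0.4,-0.2],"dr":[0,0,0]},{"delta_pos":[0.8,-0.4,-0.2],"dr":[0,0,0]},{"delta_pos":[0.8,-0.2,-0.2],"dr":[0,0,0]},{"delta_pos":[0,0,0],"dr":[0,0,0]},{"delta_pos":[0,0,0],"dr":[0,0,0]}]'
python3 - <<'E'
from h import *
a=save("wrist","w3");print(get_state()["t"]);marks("wrist","gauge_grip",.067,2);marks("wrist","gauge_block",0,1)
b=cv2.imread("pics/w2.png")
cv2.imwrite("pics/w23.png",np.vstack([b[50:300],a[50:330,:,::-1]]))
E
```

```text
t: 2.85
eef_pos: [0.4145, -0.1228, 0.3]
ee_rot: [3.141, 0.001, 3.14]
force: [0.9, -0.4, -0.0]
width: 0.088
gripper_force: 0.0
t: 3.85
eef_pos: [0.4743, 0.0946, 0.2994]
ee_rot: [-3.141, -0.0, 3.14]
force: [-1.1, -1.1, -0.3]
width: 0.0877
gripper_force: 0.0
3.9
wrist rack 0.94 [337.5 163.2] [0.4689 0.1245 0.    ]
t: 5.2
eef_pos: [0.6603, 0.0045, 0.2507]
ee_rot: [-3.141, -0.002, 3.138]
force: [0.1, -0.5, -0.1]
width: 0.0875
gripper_force: 0.0
5.25
wrist gauge_grip 0.65 [347.6 192. ] [0.6667 0.0385 0.067 ]
wrist gauge_block 0.8 [340.4 181.1] [0.6696 0.0363 0.    ]
```

View pics/w23.png

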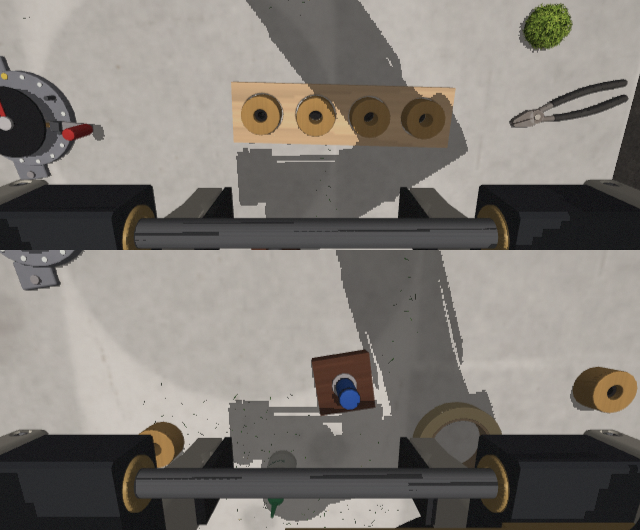

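The upper half shows the four rack bores at about (261,166), (316,167), (370,167) and (426,169) in frame pixels. The lower half shows the gauge handle's top at about (348,197) and the block around (343,182).

```bash
cat >> h.py <<'E'
def bore(img,u,v,r=12):
    g=cv2.cvtColor(img,cv2.COLOR_BGR2GRAY)[int(v)-r:int(v)+r+1,int(u)-r:int(u)+r+1]
    g=cv2.resize(g,None,fx=8,fy=8,interpolation=cv2.INTER_CUBIC)
    _,m=cv2.threshold(g,0,255,cv2.THRESH_OTSU+cv2.THRESH_BINARY_INV)
    n,l,s,c=cv2.connectedComponentsWithStats(m)
    k=min((i for i in range(1,n) if s[i,4]>60),key=lambda i:np.hypot(*(c[i]-(r+.5)*8)))
    return np.array([int(u)-r,int(v)-r])+(c[k]+.5)/8-.5, s[k,2:4]/8
E
python3 - <<'E'
from h import *
d=np.array([0.4743,0.0946,0.2994])-get_state()["eef_pos"]
b=cv2.imread("pics/w2.png")
for u,v in [(261,166),(316,167),(370,167),(426,169)]:
    c,s=bore(b,u,v); p=ray("wrist",c,.032-d[2])+d
    print(np.round(c,1),s,np.round(p,4))
a=cv2.imread("pics/w3.png")
m=cv2.inRange(cv2.cvtColor(a,cv2.COLOR_BGR2HSV),(100,120,30),(130,255,255))[150:240,300:400]
ys,xs=np.nonzero(m);print(len(xs),xs.min()+300,xs.max()+300,ys.min()+150,ys.max()+150)
print(ray("wrist",(348,197.5),.097))
E
```

```text
[259.8 165.3] [14.  13.5] [0.4667 0.025  0.032 ]
[315.2 166.8] [13.875 13.5  ] [0.4686 0.0947 0.032 ]
[368.5 166.3] [10.5 10. ] [0.4681 0.162  0.032 ]
[425.5 169.6] [14.375 13.125] [0.4724 0.2342 0.032 ]
516 336 359 179 209
[0.6648 0.0361 0.097 ]
```

```bash

python3 -m handwheel '[{"delta_pos":[0.1,0.5,-0.5],"dr":[0,0,0]},{"delta_pos":[0.1,0.5,-0.9],"dr":[0,0,0]},{"delta_pos":[0,0.05,-0.9],"dr":[0,0,0]},{"delta_pos":[0,0,-0.9],"dr":[0,0,0]},{"delta_pos":[0,0,-0.9],"dr":[0,0,0]},{"delta_pos":[0,0,-0.9],"dr":[0,0,0]},{"delta_pos":[0,0,-0.6],"dr":[0,0,0]},{"delta_pos":[0,0,-0.3],"dr":[0,0,0]},{"delta_pos":[0,0,0],"dr":[0,0,0]},{"delta_pos":[0,0,0],"dr":[0,0,0]}]'
python3 - <<'E'
from h import *
a=save("wrist","w4")
E
```

```text
t: 6.35
eef_pos: [0.6669, 0.037, 0.0754]
ee_rot: [3.141, 0.001, 3.14]
force: [0.8, -0.5, 0.6]
width: 0.0877
gripper_force: 0.0
```

View pics/w4.png

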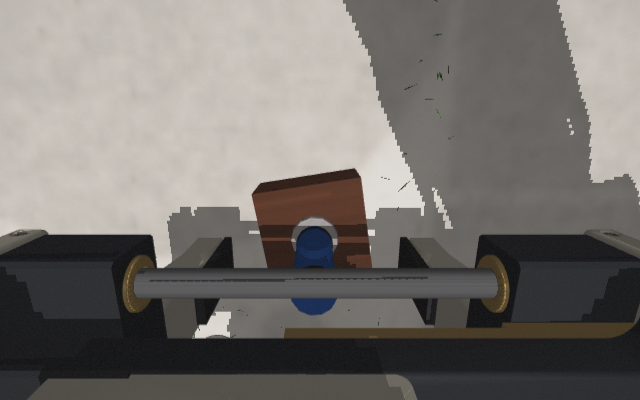

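The gauge stands between the open pads: flange centred near (315,237), handle top near (315,295), and the block's hole under it.

```bash
python3 - <<'E'
from h import *
print(ray("wrist",(315,237),.037),ray("wrist",(315,293),.097),get_state()["eef_pos"])
marks("wrist","gauge_grip",.067,1)
E
python3 -m handwheel '[{"delta_pos":[0,0,0],"dr":[0,0,0]},{"delta_pos":[0,0,0],"dr":[0,0,0]},{"delta_pos":[0,0,0],"dr":[0,0,0]},{"delta_pos":[0,0,0],"dr":[0,0,0]},{"delta_pos":[0,0,0],"dr":[0,0,0]},{"delta_pos":[0,0,0],"dr":[0,0,0]}]' 1 25
```

```text
[0.6652 0.0372 0.037 ] [0.6657 0.0372 0.097 ] [0.66714071 0.0369816  0.0758544 ]
wrist gauge_grip 0.7 [314.5 259.6] [0.6653 0.0369 0.067 ]
t: 7.05
eef_pos: [0.6664, 0.0365, 0.0745]
ee_rot: [-3.142, -0.0, 3.139]
force: [-0.8, -0.7, 0.5]
width: 0.0453
gripper_force: 0.0
```

```bash

python3 -m handwheel '[{"delta_pos":[0,0,0],"dr":[0,0,0]},{"delta_pos":[0,0,0],"dr":[0,0,0]},{"delta_pos":[0,0,0],"dr":[0,0,0]},{"delta_pos":[0,0,0],"dr":[0,0,0]},{"delta_pos":[0,0,0],"dr":[0,0,0]},{"delta_pos":[0,0,0],"dr":[0,0,0]},{"delta_pos":[0,0,0],"dr":[0,0,0]}]'
python3 -m handwheel '[{"delta_pos":[0,0,0.4],"dr":[0,0,0]},{"delta_pos":[0,0,0.6],"dr":[0,0,0]},{"delta_pos":[0,0,0.7],"dr":[0,0,0]},{"delta_pos":[0,0,0.3],"dr":[0,0,0]},{"delta_pos":[-0.3,0,0],"dr":[0,0,0]},{"delta_pos":[-0.7,0,0],"dr":[0,0,0]},{"delta_pos":[-0.8,-0.1,0],"dr":[0,0,0]},{"delta_pos":[-0.8,-0.1,0],"dr":[0,0,0]},{"delta_pos":[-0.8,-0.1,0],"dr":[0,0,0]},{"delta_pos":[-0.8,-0.1,0],"dr":[0,0,0]}]'
python3 -m handwheel '[{"delta_pos":[-0.8,0,0],"dr":[0,0,0]},{"delta_pos":[-0.8,0,0],"dr":[0,0,0]},{"delta_pos":[-0.6,0,0],"dr":[0,0,0]},{"delta_pos":[-0.2,0,0],"dr":[0,0,0]},{"delta_pos":[0,0,0],"dr":[0,0,0]},{"delta_pos":[0,0,0],"dr":[0,0,0]},{"delta_pos":[0,0,0],"dr":[0,0,0]}]'
python3 - <<'E'
from h import *
a=save("wrist","w5")
print(get_state()["eef_pos"])
marks("wrist","gauge_tip",get_state()["eef_pos"][2]-.069,1)
marks("wrist","hub_1_top",.032,4)
b=cv2.imread("pics/w5.png");cv2.imwrite("pics/w5c.png",cv2.resize(b[120:320,180:480],(800,533),interpolation=cv2.INTER_CUBIC))
E
```

```text
t: 7.75
eef_pos: [0.6664, 0.0365, 0.0745]
ee_rot: [-3.142, -0.0, 3.139]
force: [0.4, -0.2, -0.8]
width: 0.019
gripper_force: 25.0
t: 8.75
eef_pos: [0.5381, 0.0241, 0.1335]
ee_rot: [-3.141, -0.002, 3.139]
force: [-0.4, -0.5, -1.0]
width: 0.0192
gripper_force: 25.0
t: 9.45
eef_pos: [0.4691, 0.0246, 0.1344]
ee_rot: [-3.141, 0.0, 3.139]
force: [-0.3, 0.5, -2.4]
width: 0.0196
gripper_force: 25.0
[0.46902764 0.02456679 0.13432932]
wrist gauge_tip 0.75 [315.9 225.7] [0.4707 0.0252 0.0653]
wrist hub_1_top 0.5 [432.6 199.2] [0.461  0.1151 0.032 ]
```

View pics/w5c.png

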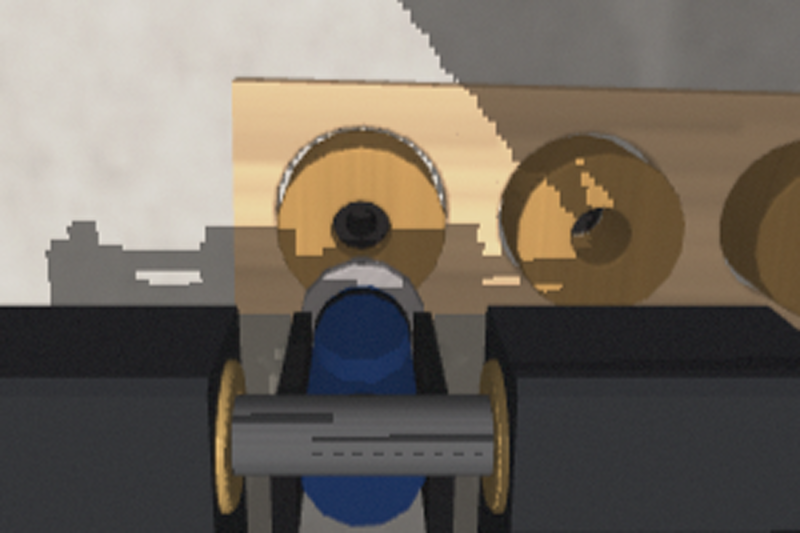

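The crop shows hub 0's bore at crop (360,224), about frame (315,204), and hub 1's bore at crop (601,236). The gauge is held upright, with its flange's near edge at crop (362,275).

```bash
python3 - <<'E'
from h import *
print(ray("wrist",(315,204),.032),ray("wrist",(180+601/2.667,120+236/2.667),.032))
b=cv2.imread("pics/w5.png")
c,s=bore(b,315,204,15);print(c,s,ray("wrist",c,.032))
# flange centre: widest row of flange in crop ~ (362,308), z=flange top
z=get_state()["eef_pos"][2]-.069+.031
print(z,ray("wrist",(180+362/2.667,120+308/2.667),z), ray("wrist",(180+362/2.667,120+262/2.667),z))
k=calibration("wrist");E=np.array(k["extrinsics"])
p=E@np.array([.4675,.0245,.0653,1]);print("tip px",k["fx"]*p[0]/p[2]+k["cx"],k["fy"]*p[1]/p[2]+k["cy"])
E
```

```text
[0.4647 0.0245 0.032 ] [0.4685 0.0946 0.032 ]
[315.85980602 208.74076471] [31.    24.875] [0.4685 0.0252 0.032 ]
0.09629513593146397 [0.4655 0.0251 0.0963] [0.4549 0.0251 0.0963]
tip px 314.85722683588784 221.43247380723187
```

```bash

python3 -m handwheel '[{"delta_pos":[-0.04,0,-0.3],"dr":[0,0,0]},{"delta_pos":[0,0,-0.4],"dr":[0,0,0]},{"delta_pos":[0,0,-0.25],"dr":[0,0,0]},{"delta_pos":[0,0,-0.15],"dr":[0,0,0]},{"delta_pos":[0,0,-0.1],"dr":[0,0,0]},{"delta_pos":[0,0,0],"dr":[0,0,0]},{"delta_pos":[0,0,0],"dr":[0,0,0]}]'
```

```text
t: 10.3
eef_pos: [0.4675, 0.0246, 0.0988]
ee_rot: [3.142, 0.0, 3.14]
force: [0.3, 0.4, -2.4]
width: 0.0194
gripper_force: 25.0
```

```bash

python3 -m handwheel '[{"delta_pos":[0,0,-0.1],"dr":[0,0,0]},{"delta_pos":[0,0,-0.1],"dr":[0,0,0]},{"delta_pos":[0,0,-0.07],"dr":[0,0,0]},{"delta_pos":[0,0,-0.07],"dr":[0,0,0]},{"delta_pos":[0,0,0],"dr":[0,0,0]},{"delta_pos":[0,0,0],"dr":[0,0,0]}]'
```

```text
t: 10.9
eef_pos: [0.4698, 0.0248, 0.0912]
ee_rot: [3.141, 0.005, 3.142]
force: [-2.6, -1.8, 24.4]
width: 0.0199
gripper_force: 25.0
```

Hub 0 stopped the pin about 8 mm in (24 N), at the narrowing, so it fails. Next is hub 1.

```bash

python3 -m handwheel '[{"delta_pos":[0,0,0.3],"dr":[0,0,0]},{"delta_pos":[0,0,0.7],"dr":[0,0,0]},{"delta_pos":[0.01,0.3,0],"dr":[0,0,0]},{"delta_pos":[0.01,0.7,0],"dr":[0,0,0]},{"delta_pos":[0.02,0.7,0],"dr":[0,0,0]},{"delta_pos":[0.01,0.4,0],"dr":[0,0,0]},{"delta_pos":[0,0.23,0],"dr":[0,0,0]},{"delta_pos":[0,0,0],"dr":[0,0,0]},{"delta_pos":[0,0,0],"dr":[0,0,0]}]'
python3 -m handwheel '[{"delta_pos":[0,0,-0.3],"dr":[0,0,0]},{"delta_pos":[0,0,-0.2],"dr":[0,0,0]},{"delta_pos":[0,0,-0.15],"dr":[0,0,0]},{"delta_pos":[0,0,0],"dr":[0,0,0]},{"delta_pos":[0,0,0],"dr":[0,0,0]}]'
```

```text
t: 11.8
eef_pos: [0.4684, 0.0941, 0.1181]
ee_rot: [-3.141, -0.001, 3.14]
force: [-0.2, -0.8, -1.4]
width: 0.0195
gripper_force: 25.0
t: 12.3
eef_pos: [0.4687, 0.0942, 0.0987]
ee_rot: [-3.141, -0.0, 3.139]
force: [0.1, -0.7, -1.8]
width: 0.0195
gripper_force: 25.0
```

```bash

python3 -m handwheel '[{"delta_pos":[0,0,-0.1],"dr":[0,0,0]},{"delta_pos":[0,0,-0.1],"dr":[0,0,0]},{"delta_pos":[0,0,-0.1],"dr":[0,0,0]},{"delta_pos":[0,0,0],"dr":[0,0,0]},{"delta_pos":[0,0,0],"dr":[0,0,0]}]'
```

```text
t: 12.8
eef_pos: [0.4687, 0.0944, 0.0898]
ee_rot: [-3.141, -0.0, 3.14]
force: [0.4, 0.4, -1.4]
width: 0.0195
gripper_force: 25.0
```

```bash

python3 -m handwheel '[{"delta_pos":[0,0,-0.1],"dr":[0,0,0]},{"delta_pos":[0,0,-0.1],"dr":[0,0,0]},{"delta_pos":[0,0,0],"dr":[0,0,0]},{"delta_pos":[0,0,0],"dr":[0,0,0]}]'
```

```text
t: 13.2
eef_pos: [0.4687, 0.0944, 0.0837]
ee_rot: [-3.141, -0.0, 3.14]
force: [-0.8, -0.7, -1.0]
width: 0.0195
gripper_force: 25.0
```

```bash

python3 -m handwheel '[{"delta_pos":[0,0,-0.1],"dr":[0,0,0]},{"delta_pos":[0,0,-0.1],"dr":[0,0,0]},{"delta_pos":[0,0,-0.06],"dr":[0,0,0]},{"delta_pos":[0,0,-0.06],"dr":[0,0,0]},{"delta_pos":[0,0,0],"dr":[0,0,0]},{"delta_pos":[0,0,0],"dr":[0,0,0]}]'
```

```text
t: 13.8
eef_pos: [0.4687, 0.0944, 0.0742]
ee_rot: [-3.142, -0.0, 3.139]
force: [0.4, -0.2, -1.1]
width: 0.0192
gripper_force: 25.0
```

```bash

python3 -m handwheel '[{"delta_pos":[0,0,-0.06],"dr":[0,0,0]},{"delta_pos":[0,0,0],"dr":[0,0,0]},{"delta_pos":[0,0,0],"dr":[0,0,0]}]'
```

```text
t: 14.1
eef_pos: [0.4691, 0.0945, 0.0738]
ee_rot: [3.141, 0.001, 3.14]
force: [-6.8, -1.1, 15.3]
width: 0.0193
gripper_force: 25.0
```

Hub 1 seats fully, so it passes. Hub 2 next.

```bash

python3 -m handwheel '[{"delta_pos":[0,0,0.3],"dr":[0,0,0]},{"delta_pos":[0,0,0.7],"dr":[0,0,0]},{"delta_pos":[0,0,0.54],"dr":[0,0,0]},{"delta_pos":[0.01,0.3,0],"dr":[0,0,0]},{"delta_pos":[0.01,0.7,0],"dr":[0,0,0]},{"delta_pos":[0.02,0.7,0],"dr":[0,0,0]},{"delta_pos":[0.01,0.4,0],"dr":[0,0,0]},{"delta_pos":[0,0.23,0],"dr":[0,0,0]},{"delta_pos":[0,0,0],"dr":[0,0,0]},{"delta_pos":[0,0,0],"dr":[0,0,0]}]'
python3 -m handwheel '[{"delta_pos":[0,0,-0.3],"dr":[0,0,0]},{"delta_pos":[0,0,-0.2],"dr":[0,0,0]},{"delta_pos":[0,0,-0.15],"dr":[0,0,0]},{"delta_pos":[0,0,0],"dr":[0,0,0]},{"delta_pos":[0,0,0],"dr":[0,0,0]}]'
```

```text
t: 15.1
eef_pos: [0.4699, 0.1639, 0.1183]
ee_rot: [-3.141, -0.001, 3.14]
force: [-0.5, -1.3, -1.5]
width: 0.0199
gripper_force: 25.0
t: 15.6
eef_pos: [0.4702, 0.1641, 0.0989]
ee_rot: [-3.141, -0.0, 3.139]
force: [2.0, -0.4, -1.0]
width: 0.0196
gripper_force: 25.0
```

```bash

python3 -m handwheel '[{"delta_pos":[0,0,-0.1],"dr":[0,0,0]},{"delta_pos":[0,0,-0.1],"dr":[0,0,0]},{"delta_pos":[0,0,-0.1],"dr":[0,0,0]},{"delta_pos":[0,0,0],"dr":[0,0,0]},{"delta_pos":[0,0,0],"dr":[0,0,0]}]'
```

```text
t: 16.1
eef_pos: [0.4702, 0.1643, 0.09]
ee_rot: [-3.141, -0.0, 3.14]
force: [1.5, 0.0, -1.9]
width: 0.0198
gripper_force: 25.0
```

```bash

python3 -m handwheel '[{"delta_pos":[0,0,-0.1],"dr":[0,0,0]},{"delta_pos":[0,0,0],"dr":[0,0,0]},{"delta_pos":[0,0,0],"dr":[0,0,0]}]'
```

```text
t: 16.4
eef_pos: [0.4702, 0.1643, 0.0871]
ee_rot: [-3.141, -0.0, 3.14]
force: [-0.7, -0.2, -1.2]
width: 0.0195
gripper_force: 25.0
```

```bash

python3 -m handwheel '[{"delta_pos":[0,0,-0.1],"dr":[0,0,0]},{"delta_pos":[0,0,-0.1],"dr":[0,0,0]},{"delta_pos":[0,0,-0.1],"dr":[0,0,0]},{"delta_pos":[0,0,-0.1],"dr":[0,0,0]},{"delta_pos":[0,0,-0.06],"dr":[0,0,0]},{"delta_pos":[0,0,0],"dr":[0,0,0]},{"delta_pos":[0,0,0],"dr":[0,0,0]}]'
```

```text
t: 17.1
eef_pos: [0.4703, 0.1643, 0.0739]
ee_rot: [-3.141, 0.0, 3.14]
force: [-3.1, -0.1, 6.4]
width: 0.0198
gripper_force: 25.0
```

Hub 2 passes. Hub 3 next.

```bash

python3 -m handwheel '[{"delta_pos":[0,0,0.3],"dr":[0,0,0]},{"delta_pos":[0,0,0.7],"dr":[0,0,0]},{"delta_pos":[0,0,0.5],"dr":[0,0,0]},{"delta_pos":[0.01,0.3,0],"dr":[0,0,0]},{"delta_pos":[0.01,0.7,0],"dr":[0,0,0]},{"delta_pos":[0.02,0.7,0],"dr":[0,0,0]},{"delta_pos":[0.01,0.4,0],"dr":[0,0,0]},{"delta_pos":[0,0.23,0],"dr":[0,0,0]},{"delta_pos":[0,0,0],"dr":[0,0,0]},{"delta_pos":[0,0,0],"dr":[0,0,0]}]'
python3 -m handwheel '[{"delta_pos":[0,0,-0.3],"dr":[0,0,0]},{"delta_pos":[0,0,-0.2],"dr":[0,0,0]},{"delta_pos":[0,0,-0.15],"dr":[0,0,0]},{"delta_pos":[0,0,-0.1],"dr":[0,0,0]},{"delta_pos":[0,0,0],"dr":[0,0,0]},{"delta_pos":[0,0,0],"dr":[0,0,0]}]'
```

```text
t: 18.1
eef_pos: [0.4714, 0.2338, 0.118]
ee_rot: [-3.141, -0.001, 3.14]
force: [0.2, 0.6, -1.9]
width: 0.0194
gripper_force: 25.0
t: 18.7
eef_pos: [0.472, 0.2341, 0.0957]
ee_rot: [3.142, 0.0, 3.139]
force: [2.0, 0.6, -0.6]
width: 0.0194
gripper_force: 25.0
```

```bash

python3 -m handwheel '[{"delta_pos":[0,0,-0.1],"dr":[0,0,0]},{"delta_pos":[0,0,-0.1],"dr":[0,0,0]},{"delta_pos":[0,0,-0.07],"dr":[0,0,0]},{"delta_pos":[0,0,0],"dr":[0,0,0]},{"delta_pos":[0,0,0],"dr":[0,0,0]}]'
```

```text
t: 19.2
eef_pos: [0.4713, 0.234, 0.0874]
ee_rot: [-3.141, -0.001, 3.139]
force: [0.3, 1.6, -1.5]
width: 0.0193
gripper_force: 25.0
```

```bash

python3 -m handwheel '[{"delta_pos":[0,0,-0.1],"dr":[0,0,0]},{"delta_pos":[0,0,-0.1],"dr":[0,0,0]},{"delta_pos":[0,0,-0.1],"dr":[0,0,0]},{"delta_pos":[0,0,-0.1],"dr":[0,0,0]},{"delta_pos":[0,0,-0.06],"dr":[0,0,0]},{"delta_pos":[0,0,0],"dr":[0,0,0]},{"delta_pos":[0,0,0],"dr":[0,0,0]}]'
```

```text
t: 19.9
eef_pos: [0.4716, 0.2341, 0.0739]
ee_rot: [-3.141, -0.0, 3.139]
force: [0.2, 0.2, -0.5]
width: 0.0196
gripper_force: 25.0
```

Hub 3 passes too, so three strokes. Return the gauge.

```bash

python3 -m handwheel '[{"delta_pos":[0,0,0.4],"dr":[0,0,0]},{"delta_pos":[0,0,0.7],"dr":[0,0,0]},{"delta_pos":[0,0,0.6],"dr":[0,0,0]},{"delta_pos":[0.3,-0.3,0],"dr":[0,0,0]},{"delta_pos":[0.7,-0.7,0],"dr":[0,0,0]},{"delta_pos":[0.8,-0.8,0],"dr":[0,0,0]},{"delta_pos":[0.8,-0.8,0],"dr":[0,0,0]},{"delta_pos":[0.8,-0.8,0],"dr":[0,0,0]},{"delta_pos":[0.8,-0.8,0],"dr":[0,0,0]},{"delta_pos":[0.8,-0.8,0],"dr":[0,0,0]}]'
python3 -m handwheel '[{"delta_pos":[0.8,-0.8,0],"dr":[0,0,0]},{"delta_pos":[0.5,-0.5,0],"dr":[0,0,0]},{"delta_pos":[0.2,-0.28,0],"dr":[0,0,0]},{"delta_pos":[0,0,0],"dr":[0,0,0]},{"delta_pos":[0,0,0],"dr":[0,0,0]},{"delta_pos":[0,0,0],"dr":[0,0,0]}]'
python3 - <<'E'
from h import *
save("wrist","w6")
marks("wrist","gauge_block",0,2)
E
```

```text
t: 20.9
eef_pos: [0.6226, 0.0824, 0.1246]
ee_rot: [-3.142, -0.001, 3.139]
force: [0.0, -0.4, -0.6]
width: 0.0194
gripper_force: 25.0
t: 21.5
eef_pos: [0.6661, 0.0374, 0.125]
ee_rot: [3.141, -0.0, 3.14]
force: [-0.4, 0.1, -1.4]
width: 0.0192
gripper_force: 25.0
wrist gauge_block 0.61 [311.7 203. ] [0.668  0.0349 0.    ]
```

```bash

python3 -m handwheel '[{"delta_pos":[0.02,-0.03,-0.4],"dr":[0,0,0]},{"delta_pos":[0,0,-0.3],"dr":[0,0,0]},{"delta_pos":[0,0,-0.15],"dr":[0,0,0]},{"delta_pos":[0,0,-0.1],"dr":[0,0,0]},{"delta_pos":[0,0,0],"dr":[0,0,0]},{"delta_pos":[0,0,0],"dr":[0,0,0]}]'
```

```text
t: 22.2
eef_pos: [0.6674, 0.0359, 0.0965]
ee_rot: [-3.141, -0.0, 3.14]
force: [-1.0, -0.3, -1.1]
width: 0.0194
gripper_force: 25.0
```

```bash

python3 -m handwheel '[{"delta_pos":[0,0,-0.2],"dr":[0,0,0]},{"delta_pos":[0,0,-0.2],"dr":[0,0,0]},{"delta_pos":[0,0,-0.2],"dr":[0,0,0]},{"delta_pos":[0,0,-0.12],"dr":[0,0,0]},{"delta_pos":[0,0,0],"dr":[0,0,0]},{"delta_pos":[0,0,0],"dr":[0,0,0]}]'
```

```text
t: 22.8
eef_pos: [0.6674, 0.0359, 0.0747]
ee_rot: [-3.142, -0.0, 3.14]
force: [0.7, 0.2, -0.3]
width: 0.0196
gripper_force: 25.0
```

```bash

python3 -m handwheel '[{"delta_pos":[0,0,0],"dr":[0,0,0]},{"delta_pos":[0,0,0],"dr":[0,0,0]},{"delta_pos":[0,0,0],"dr":[0,0,0]},{"delta_pos":[0,0,0],"dr":[0,0,0]},{"delta_pos":[0,0,0],"dr":[0,0,0]},{"delta_pos":[0,0,0],"dr":[0,0,0]},{"delta_pos":[0,0,0],"dr":[0,0,0]},{"delta_pos":[0,0,0],"dr":[0,0,0]}]' -1
python3 -m handwheel '[{"delta_pos":[0,0,0.3],"dr":[0,0,0]},{"delta_pos":[0,0,0.8],"dr":[0,0,0]},{"delta_pos":[0,0,1],"dr":[0,0,0]},{"delta_pos":[0,0,1],"dr":[0,0,0]},{"delta_pos":[0,0,1],"dr":[0,0,0]},{"delta_pos":[0,0,0.7],"dr":[0,0,0]},{"delta_pos":[0,0,0.2],"dr":[0,0,0]},{"delta_pos":[0,0,0],"dr":[0,0,0]}]'
python3 - <<'E'
from h import *
a=save("wrist","w7");cv2.imwrite("pics/w7c.png",a[80:330,160:480,::-1])
marks("wrist","gauge_grip",.067,2);marks("wrist","gauge_block",0,2)
E
```

```text
t: 23.6
eef_pos: [0.6673, 0.0359, 0.0749]
ee_rot: [-3.142, 0.0, 3.14]
force: [0.0, 0.7, -0.3]
width: 0.0779
gripper_force: 0.0
t: 24.4
eef_pos: [0.6677, 0.036, 0.2264]
ee_rot: [3.141, 0.002, 3.14]
force: [0.7, 0.4, -0.1]
width: 0.0875
gripper_force: 0.0
wrist gauge_grip 0.59 [314.3 189. ] [0.6635 0.0352 0.067 ]
wrist gauge_block 0.82 [316.3 178.1] [0.6661 0.0371 0.    ]
```

View pics/w7c.png

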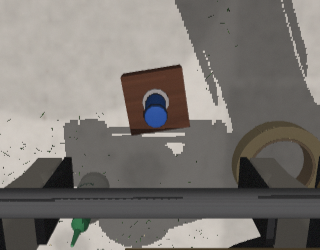

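The gauge stands upright in its block, handle at crop (155,110). Now the counter.

```bash

python3 -m handwheel '[{"delta_pos":[-0.3,-0.4,0],"dr":[0,0,0]},{"delta_pos":[-0.5,-0.9,0],"dr":[0,0,0]},{"delta_pos":[-0.5,-0.9,0],"dr":[0,0,0]},{"delta_pos":[-0.5,-0.9,0],"dr":[0,0,0]},{"delta_pos":[-0.5,-0.9,0],"dr":[0,0,0]},{"delta_pos":[-0.5,-0.9,0],"dr":[0,0,0]},{"delta_pos":[-0.5,-0.9,0],"dr":[0,0,0]},{"delta_pos":[-0.5,-0.9,0],"dr":[0,0,0]},{"delta_pos":[-0.4,-0.9,0],"dr":[0,0,0]},{"delta_pos":[0,-0.3,0],"dr":[0,0,0]}]' 1 25
python3 -m handwheel '[{"delta_pos":[0,0,0],"dr":[0,0,0]},{"delta_pos":[0,0,0],"dr":[0,0,0]},{"delta_pos":[0,0,0],"dr":[0,0,0]}]'
python3 - <<'E'
from h import *
a=save("wrist","w8");cv2.imwrite("pics/w8c.png",a[:,:,::-1])
marks("wrist","knob",.039,2);marks("wrist","counter",0,1)
E
```

```text
t: 25.55
eef_pos: [0.5389, -0.2032, 0.2242]
ee_rot: [3.141, -0.002, 3.137]
force: [-0.1, 0.5, 0.8]
width: 0.0131
gripper_force: 0.0
t: 25.85
eef_pos: [0.5415, -0.2005, 0.2245]
ee_rot: [3.141, -0.001, 3.14]
force: [0.2, 0.9, -0.5]
width: 0.0004
gripper_force: 0.0
wrist knob 0.98 [310.8 127.8] [ 0.484  -0.2044  0.039 ]
wrist counter 0.58 [230.3 118.5] [ 0.4759 -0.2924  0.    ]
```

View pics/w8c.png

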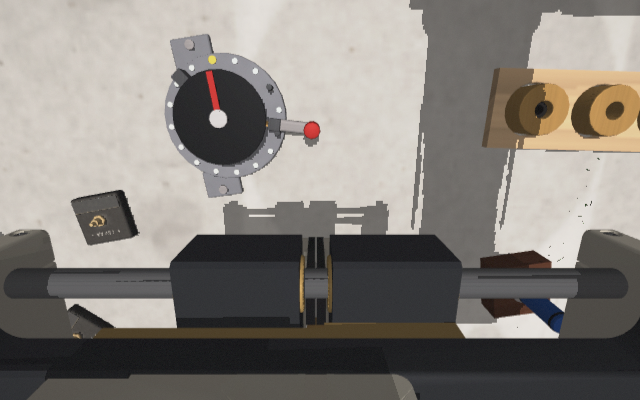

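The knob is at (311,130), the dial hub at (218,118), and the pointer is by the yellow dot (212,60). Fingers are shut, clear on the +x side.

```bash

python3 -m handwheel '[{"delta_pos":[0,-0.1,-0.5],"dr":[0,0,0]},{"delta_pos":[0,0,-1],"dr":[0,0,0]},{"delta_pos":[0,0,-1],"dr":[0,0,0]},{"delta_pos":[0,0,-1],"dr":[0,0,0]},{"delta_pos":[0,0,-1],"dr":[0,0,0]},{"delta_pos":[0,0,-0.9],"dr":[0,0,0]},{"delta_pos":[0,0,-0.35],"dr":[0,0,0]},{"delta_pos":[-0.6,0,0],"dr":[0,0,0]},{"delta_pos":[-0.3,0,0],"dr":[0,0,0]},{"delta_pos":[0,0,0],"dr":[0,0,0]}]'
python3 -m handwheel '[{"delta_pos":[-0.3,0,0],"dr":[0,0,0]},{"delta_pos":[-0.3,0,0],"dr":[0,0,0]},{"delta_pos":[-0.3,0,0],"dr":[0,0,0]},{"delta_pos":[-0.3,0,0],"dr":[0,0,0]},{"delta_pos":[0,0,0],"dr":[0,0,0]},{"delta_pos":[0,0,0],"dr":[0,0,0]}]'
```

```text
t: 27.0
eef_pos: [0.5139, -0.204, 0.0532]
ee_rot: [3.142, 0.001, 3.14]
force: [0.4, 0.1, 0.9]
width: 0.0005
gripper_force: 0.0
t: 27.6
eef_pos: [0.4787, -0.2042, 0.0528]
ee_rot: [-3.141, 0.001, 3.14]
force: [2.1, 0.6, 1.4]
width: 0.0001
gripper_force: 1.1
```

Contact with the spring; push on toward the stop (about x = 0.454).

```bash

python3 -m handwheel '[{"delta_pos":[-0.3,0,0],"dr":[0,0,0]},{"delta_pos":[-0.2,0,0],"dr":[0,0,0]},{"delta_pos":[-0.1,0,0],"dr":[0,0,0]},{"delta_pos":[-0.1,0,0],"dr":[0,0,0]},{"delta_pos":[0,0,0],"dr":[0,0,0]},{"delta_pos":[0,0,0],"dr":[0,0,0]}]'
```

```text
t: 28.2
eef_pos: [0.4595, -0.205, 0.0532]
ee_rot: [-3.14, 0.003, 3.14]
force: [6.1, -5.5, 0.0]
width: 0.0004
gripper_force: 2.9
```

```bash

python3 -m handwheel '[{"delta_pos":[-0.1,0,0],"dr":[0,0,0]},{"delta_pos":[0,0,0],"dr":[0,0,0]},{"delta_pos":[0,0,0],"dr":[0,0,0]}]'
```

```text
t: 28.5
eef_pos: [0.4575, -0.2051, 0.0533]
ee_rot: [-3.14, 0.005, 3.141]
force: [7.7, -7.1, -2.1]
width: 0.0006
gripper_force: 4.1
```

```bash

python3 -m handwheel '[{"delta_pos":[-0.1,0,0],"dr":[0,0,0]},{"delta_pos":[0,0,0],"dr":[0,0,0]}]'
python3 -m handwheel '[{"delta_pos":[-0.1,0,0],"dr":[0,0,0]},{"delta_pos":[0,0,0],"dr":[0,0,0]},{"delta_pos":[0,0,0],"dr":[0,0,0]}]'
python3 - <<'E'
from h import *
a=save("top","t2");b=a[200:300,340:450,::-1];cv2.imwrite("pics/t2.png",cv2.resize(b,(660,600),interpolation=cv2.INTER_CUBIC))
E
```

```text
t: 28.7
eef_pos: [0.457, -0.2052, 0.0536]
ee_rot: [-3.14, 0.01, 3.142]
force: [14.4, -8.3, -9.0]
width: 0.0
gripper_force: 7.6
t: 29.0
eef_pos: [0.4566, -0.2052, 0.0539]
ee_rot: [-3.139, 0.014, -3.141]
force: [21.6, -9.8, -16.4]
width: 0.0003
gripper_force: 10.7
```

View pics/t2.png

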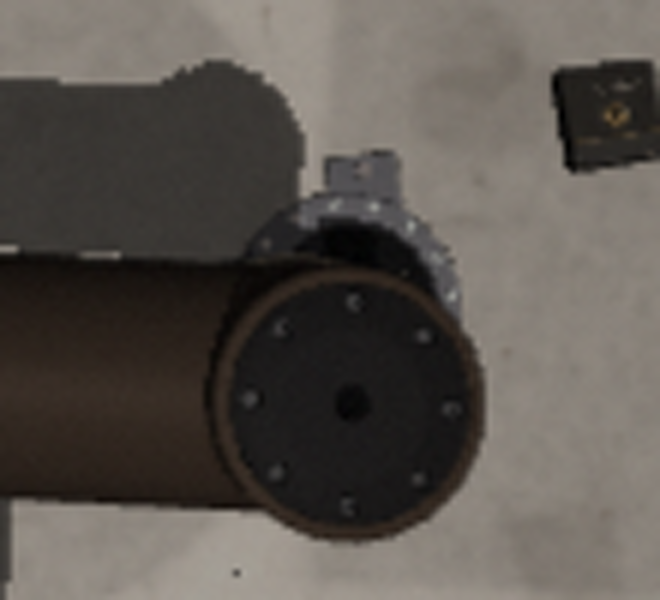

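The arm hides the dial in the top view. The hard stop came at x ≈ 0.457 as predicted, so back off and check the dial with the wrist camera.

```bash

python3 -m handwheel '[{"delta_pos":[0.4,0,0],"dr":[0,0,0]},{"delta_pos":[0.6,0,0],"dr":[0,0,0]},{"delta_pos":[0.6,0,0],"dr":[0,0,0]},{"delta_pos":[0.6,0,0],"dr":[0,0,0]},{"delta_pos":[0,0,0],"dr":[0,0,0]},{"delta_pos":[0,0,0],"dr":[0,0,0]},{"delta_pos":[0,0,0],"dr":[0,0,0]},{"delta_pos":[0,0,0],"dr":[0,0,0]}]'
cat >> h.py <<'E'
def dial():
    a=grab_frame("wrist")
    h=cv2.cvtColor(a,cv2.COLOR_RGB2HSV)
    red=(cv2.inRange(h,(0,140,70),(8,255,255))|cv2.inRange(h,(172,140,70),(180,255,255)))
    yel=cv2.inRange(h,(20,120,100),(35,255,255))
    for nm,m,z in (("red",red,.038),("yel",yel,.02)):
        n,l,s,c=cv2.connectedComponentsWithStats(m)
        for i in range(1,n):
            if s[i,4]>12:
                p=ray("wrist",c[i],z)
                if abs(p[0]-.473)<.09 and abs(p[1]+.28)<.1:
                    d=p[:2]-np.array([.4734,-.2975]);print(nm,s[i,4],np.round(c[i]),p,"ang",round(np.arctan2(d[1],d[0]),3))
    return a
E
python3 - <<'E'
from h import *
a=dial();cv2.imwrite("pics/w9.png",a[:,:,::-1])
marks("wrist","knob",.039)
E
```

```text
t: 29.85
eef_pos: [0.5134, -0.2041, 0.0522]
ee_rot: [3.141, -0.001, 3.139]
force: [-0.0, -0.6, 0.5]
width: 0.0004
gripper_force: 0.0
red 1114 [ 95. 134.] [ 0.4508 -0.3056  0.038 ] ang -2.797
red 1289 [315. 209.] [ 0.4872 -0.2038  0.038 ] ang 1.425
yel 206 [120.  66.] [ 0.4193 -0.2994  0.02  ] ang -3.106
wrist knob 0.63 [313.9 205.6] [ 0.4852 -0.2044  0.039 ]
```

View pics/w9.png

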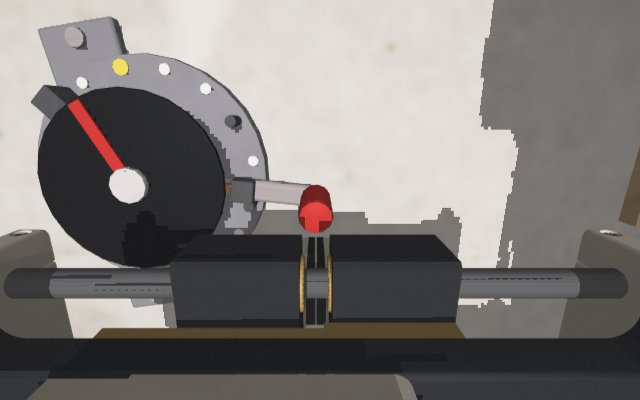

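The pointer, from (128,185) to (75,105), has moved one dot past yellow (120,67), and the lever is back with its knob at (315,205). Second stroke.

```bash

python3 -m handwheel '[{"delta_pos":[-0.4,0,0],"dr":[0,0,0]},{"delta_pos":[-0.5,0,0],"dr":[0,0,0]},{"delta_pos":[-0.5,0,0],"dr":[0,0,0]},{"delta_pos":[-0.4,0,0],"dr":[0,0,0]},{"delta_pos":[-0.2,0,0],"dr":[0,0,0]},{"delta_pos":[-0.1,0,0],"dr":[0,0,0]},{"delta_pos":[-0.1,0,0],"dr":[0,0,0]},{"delta_pos":[0,0,0],"dr":[0,0,0]},{"delta_pos":[0,0,0],"dr":[0,0,0]},{"delta_pos":[0,0,0],"dr":[0,0,0]}]'
python3 -m handwheel '[{"delta_pos":[0.4,0,0],"dr":[0,0,0]},{"delta_pos":[0.6,0,0],"dr":[0,0,0]},{"delta_pos":[0.6,0,0],"dr":[0,0,0]},{"delta_pos":[0.6,0,0],"dr":[0,0,0]},{"delta_pos":[0,0,0],"dr":[0,0,0]},{"delta_pos":[0,0,0],"dr":[0,0,0]},{"delta_pos":[0,0,0],"dr":[0,0,0]},{"delta_pos":[0,0,0],"dr":[0,0,0]}]'
python3 -c "
from h import *
dial()"
```

```text
t: 30.95
eef_pos: [0.4566, -0.2047, 0.0544]
ee_rot: [-3.14, 0.016, -3.141]
force: [22.0, -6.5, -14.9]
width: 0.0006
gripper_force: 10.5
t: 31.75
eef_pos: [0.5134, -0.2041, 0.0524]
ee_rot: [3.141, -0.001, 3.139]
force: [0.5, 0.5, 0.6]
width: 0.0005
gripper_force: 0.0
red 1057 [ 81. 148.] [ 0.4572 -0.3137  0.038 ] ang -2.356
red 1289 [315. 209.] [ 0.4871 -0.2038  0.038 ] ang 1.426
yel 208 [120.  66.] [ 0.4193 -0.2994  0.02  ] ang -3.106
```

The pointer went on by another 0.44 rad (0.393 nominal, as seen in perspective). Third stroke, then back off and up.

```bash

python3 -m handwheel '[{"delta_pos":[-0.4,0,0],"dr":[0,0,0]},{"delta_pos":[-0.5,0,0],"dr":[0,0,0]},{"delta_pos":[-0.5,0,0],"dr":[0,0,0]},{"delta_pos":[-0.4,0,0],"dr":[0,0,0]},{"delta_pos":[-0.2,0,0],"dr":[0,0,0]},{"delta_pos":[-0.1,0,0],"dr":[0,0,0]},{"delta_pos":[-0.1,0,0],"dr":[0,0,0]},{"delta_pos":[0,0,0],"dr":[0,0,0]},{"delta_pos":[0,0,0],"dr":[0,0,0]},{"delta_pos":[0,0,0],"dr":[0,0,0]}]'
python3 -m handwheel '[{"delta_pos":[0.4,0,0],"dr":[0,0,0]},{"delta_pos":[0.6,0,0],"dr":[0,0,0]},{"delta_pos":[0.6,0,0],"dr":[0,0,0]},{"delta_pos":[0.8,0,0],"dr":[0,0,0]},{"delta_pos":[0.5,0,0],"dr":[0,0,0]},{"delta_pos":[0,0,0.5],"dr":[0,0,0]},{"delta_pos":[0,0,1],"dr":[0,0,0]},{"delta_pos":[0,0,1],"dr":[0,0,0]},{"delta_pos":[0,0,1],"dr":[0,0,0]},{"delta_pos":[0,0,1],"dr":[0,0,0]}]'
python3 -m handwheel '[{"delta_pos":[0,0,0.6],"dr":[0,0,0]},{"delta_pos":[0,0,0],"dr":[0,0,0]},{"delta_pos":[0,0,0],"dr":[0,0,0]},{"delta_pos":[0,0,0],"dr":[0,0,0]},{"delta_pos":[0,0,0],"dr":[0,0,0]}]'
python3 -c "
from h import *
a=dial();cv2.imwrite('pics/w10.png',cv2.resize(a[:240,100:420,::-1],(800,600),interpolation=cv2.INTER_CUBIC))"
```

```text
t: 32.8
eef_pos: [0.4565, -0.2047, 0.0543]
ee_rot: [-3.14, 0.016, -3.141]
force: [20.2, -7.4, -14.9]
width: 0.0004
gripper_force: 10.5
t: 33.8
eef_pos: [0.534, -0.204, 0.1884]
ee_rot: [3.141, -0.001, 3.139]
force: [-0.2, -0.2, -0.9]
width: 0.0006
gripper_force: 0.0
t: 34.3
eef_pos: [0.5345, -0.204, 0.2042]
ee_rot: [3.141, -0.002, 3.139]
force: [-0.9, 0.2, 0.1]
width: 0.0
gripper_force: 0.0
red 285 [188. 118.] [ 0.4669 -0.3197  0.038 ] ang -1.856
red 248 [315. 139.] [ 0.486  -0.2039  0.038 ] ang 1.437
yel 55 [209.  64.] [ 0.4194 -0.3015  0.02  ] ang -3.068
```

View pics/w10.png

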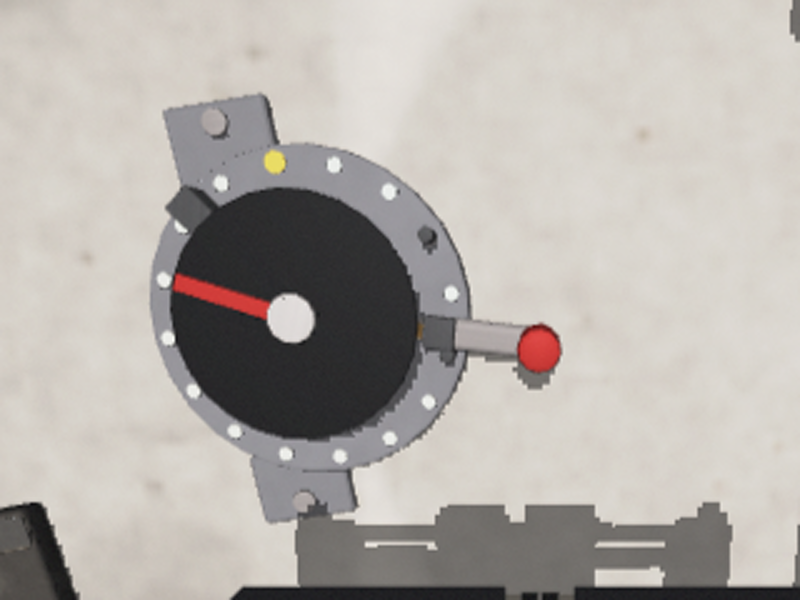

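The pointer, tip at (175,283), is at the third dot from yellow (275,162), and the lever is at rest with its knob at (538,348).

```bash
python3 -c "
from station import job_done
print(job_done())"
```

```text
the job is handed in; nothing more can be done
None
```

All four hubs were tried right to left: the first stopped the pin about 8 mm in and failed, and the other three let it in fully. The counter was clicked on three dots, the gauge stands upright in its block, and the job is handed in; no verdict came back.

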